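# Check the hot plate with the contact probe

## Robot

A 7-joint arm with a two-finger parallel gripper is mounted at the origin on the work surface. World frame = base frame: x ahead of the robot, y to its left, z up, the work surface at z = 0. Lengths are in mm, angles in rad, forces in N, time in s.
With the tool pointing down it reaches from about 400 to 875 mm from the base axis. Payload 4.4 kg.
Tool frame: the origin (TCP) lies midway between the tips of the shut fingers; the grasp point (between the pads) lies 19 mm behind it; z points along the fingers, y is the line along which they close (so a half turn about z gives the same grasp; the last joint's range is limited). The gripper opens to 85 mm and grips with 20 to 120 N. Pads are 22 mm wide; open, the fingers measure 114 mm over their backs; the gripper's body (76 mm by 85 mm) begins 54 mm behind the grasp point. The pads swing forward as they close: fully open they stand 13 mm farther back than shut.
Start: joints at [-1.229, 0.628, 0.038, 1.517, -0.027, 0.996, -0.02], TCP at [257.762, 596.721, 231.313] pointing down, gripper open.
Joint ranges: [-3.06, 3.06], [-0.37, 2.12], [-1.25, 1.32], [0.18, 2.47], [-1.1, 4.24], [0.23, 1.98], [-2.94, 2.94]. Speed limits (rad/s): [2.57, 2.57, 3.14, 3.14, 3.14, 3.14, 3.14].

## Interface

Orientations are given as [roll, pitch, yaw] about the fixed x, y, z axes, in that order (R = Rz(yaw) Ry(pitch) Rx(roll)).
In Python, from cell import read_state, get_image, finish_job gives the robot as it stands.
- The arm moves only by the tool send_rows, never from a script. Its argument "series" is a list of rows, each an object of numbers: "ax", "ay", "az": the turn, a rotation vector about the tool's x, y, z in rad; "dx", "dy", "dz": the shift along the tool's x, y, z in cm; "hand": the closure, from 0 (fully open) to 1 (shut). In form: [{"ax": .., "ay": .., "az": .., "dx": .., "dy": .., "dz": .., "hand": ..}, ...]. A call has 1 to 10 rows; each row is the pose to reach, as a shift and turn from the pose commanded when the call began, along the tool's axes at that moment; what a row does not reach only later rows make up. A row lasts 1/10 s, in which the tool goes at most 50 mm and 8.59 degrees, less where a joint would pass 70% of its speed; a pose out of reach is approached as far as the arm can. A call with a gripper value outside its range is refused whole. The fingers move at their own pace and stop on an object; the grip force is fixed at half the most. Time passes only in rows, so rows that repeat a pose let the fingers close. It gives the time, the measured TCP pose, the force, the opening and the grip force at its end, in the units of the state.
- read_state(): the state, without advancing time (a new reading comes with each control period).
- get_image(name): name is "scene" or "top" or "wrist"; returns a dict with "pixels" (420x560x3 uint8, red, green, blue), "mtx" (3x3 intrinsics, pixels), "R" (3x3) and "t" (3): a world point X has camera coordinates R X + t. Camera axes: x right, y down, z forward; pixel columns grow to the right and rows downward; lengths in mm; the calibration is good to about 2 mm. A picture is of the moment at which its call begins. There is no depth.
- finish_job(): hands the job in; it is judged then, once.
The state is a dict: "clock": time; "qpos": joint angles; "qd": joint speeds; "tau": joint torques, N m; "eef_pos": TCP position; "tool_rot": TCP orientation; "force": force on the tool from outside, world axes, zero at the start; "torque": the same for the moment, N m; "width": finger opening in mm; "gripper_force": force on a finger pad.
Only numpy, scipy, OpenCV 4.12 (cv2) and the standard library are available. Lean on these libraries where they do the work, as an engineer would, in place of code of your own. Each camera call takes 0.05 s, during which the arm holds its last target. There are 200 camera calls.

## Task

Lift the kettle off the hot plate and set it down gently, upright and wholly on the round wooden board. Then draw the surface-temperature probe out of its stand and place its sprung foot inside the ring mark on the hot plate, holding the probe upright and pressing lightly so that the foot is pushed about half way in, never jammed hard against its stop. Finish while still holding the probe there, and leave the pastry cutter and flour shaker where they are.

Things in the scene. Friction and masses are not known exactly. Their poses are not given: they have to be found in the camera images.
- hotplate: Fixed table-top hot plate: a 230 x 230 mm pale metal casing, its flat dark iron plate a disc 180 mm across whose top is 60 mm above the bench. Origin on the bench under its centre, z up; the control knob is on its -x side. At the start the kettle stands on it.
- mark: The ring mark on the iron plate (flat, no height): pale ring of 36 mm inner and 42 mm outer diameter. Origin at the ring's centre on the plate's top face. It lies within 45 mm of the plate's centre, so the kettle hides it at the start.
- kettle: Loose steel kettle with a spout along its +x, about 0.4 to 0.8 kg. Origin at the centre of its underside, z up. Base 136 mm across, body at most 148 mm across and 95 mm high, lid knob up to 111 mm. A rigid arched handle spans it along its y: see kettle_grip. Spout reaches 112 mm from the axis, 110 mm high.
- kettle_grip (a point): Middle of the straight black top bar of the kettle's handle, on the kettle's axis 175 mm above its underside. The bar runs 100 mm along the kettle's y, is 16 mm thick along the kettle's x and 18 mm high; free space of about 55 mm below it. Axes as the kettle's.
- board: Fixed round wooden board, 220 mm across and 12 mm thick, on the bench. Origin at the centre of its underside (bench level).
- stand: Fixed white block 90 x 90 x 80 mm high with an upright 28 mm hole through its middle, in which the probe hangs by its collar. Origin at the centre of its underside.
- probe: Loose hand-held surface probe, 162 mm long, 0.16 kg, upright in the stand. Origin at its lower end (face of the foot when fully out), z up to the handle. From the bottom: sprung 16 mm foot; steel sleeve 24 mm across, 22 to 70 mm up; black collar 42 mm across, 70 to 76 mm up, whose underside rests on the stand's top, so that the origin starts 10 mm above the bench; then the grey handle.
- probe_handle (a point): A good place to grip the probe's handle: on its axis, 125 mm above the probe's origin. The grey handle spans 76 to 162 mm above that origin, a bar 32 mm along x and 24 mm along y; small display on its -x side. Axes as the probe's.
- foot_face (a point): Centre of the flat 16 mm contact face of the probe's foot, the very end of the probe; moves with the foot.
- foot (a joint): How far the probe's spring-loaded foot is pushed into the sleeve, m: 0 fully out, 0.016 at its stop. Spring of 300 N/m with no preload: 0.008 (half way) takes about 2.4 N, the stop 4.8 N.
- cutter: Bystander: loose round pastry cutter, 90 mm across, 45 mm high. Origin at the centre of its underside.
- shaker: Bystander: loose metal flour shaker, 70 mm across, 108 mm high. Origin at the centre of its underside.
Not all that is in view belongs to the job. Of the things that look like the board, the smallest one is meant. Of the things shaped like the kettle, the steel one is meant.

How it is judged:
By the outcome, as a careful person would: the job done as asked, in the order asked, and still so for the second after the job is handed in, while the arm keeps its last pose, push and grip.
It also fails if it takes over 61 s, if anything falls off the work surface, if the arm or the gripper's body presses on something with over 40 N, if the wrist force passes 120 N, or if a joint passes its speed limit or range.

## Working session

There is one attempt and no reset: what is moved stays moved. The work goes in short steps, Python scripts to look and compute and a tool call to move; the robot and the scene stay as the last step left them, time stands still between calls to the robot, and variables do not carry over. Pictures are saved under pics/ and viewed, at most 10 in all, crops included, and the job is handed in when it is done.

Besides the shell and the picture viewer there is one more tool, called after "Emit:" as name(argument=value, ...) on one line, values as JSON. send_rows: Moves the arm, as the interface text tells. Its arguments: {"type":"object","properties":{"series":{"type":"array","items":{"type":"object","properties":{"ax":{"type":"number"},"ay":{"type":"number"},"az":{"type":"number"},"dx":{"type":"number"},"dy":{"type":"number"},"dz":{"type":"number"},"hand":{"type":"number"}}}}},"required":["series"]}

```bash
mkdir -p pics; ls; cat > h.py <<'E'
import numpy as np, cv2
from cell import read_state, get_image, finish_job
from scipy.spatial.transform import Rotation as Ro
def snap(n,f=None):
    im=get_image(n)
    if f: cv2.imwrite('pics/'+f,im['pixels'][:,:,::-1])
    return im
def ray(im,uv,z):
    K,R,t=[np.array(im[k],float) for k in('mtx','R','t')]
    c=-R.T@t.ravel(); d=R.T@np.linalg.inv(K)@np.array([uv[0],uv[1],1.]); return c+d*(z-c[2])/d[2]
def proj(im,X):
    K,R,t=[np.array(im[k],float) for k in('mtx','R','t')]
    p=K@(R@np.array(X,float)+t.ravel()); return p[:2]/p[2]
E
python3 - <<'E'
from h import *
a=snap('scene','s0.png');b=snap('top','t0.png')
for i in(a,b): print(-np.array(i['R']).T@np.array(i['t']).ravel())
print(read_state())
E
```

```text
pics
[1175.9978449  -337.19737478 1010.78675025]
[3.87614843e+02 9.08136863e-01 1.13604056e+03]
{'clock': 0.1, 'qpos': array([-1.2288094 ,  0.62927084,  0.03846728,  1.51827701, -0.02698731,
        0.99630891, -0.02000138]), 'qd': array([-0.00185338, -0.00212638, -0.00200206, -0.00264658,  0.00087096,
       -0.0002785 ,  0.00031005]), 'tau': array([ 2.17764049e-03, -5.64532650e+01,  1.23024467e+00, -1.93976641e+01,
        1.12419430e-02,  5.35516039e-03, -1.45473257e-05]), 'eef_pos': array([257.53798279, 596.18246662, 230.46744175]), 'tool_rot': array([-3.13984768e+00,  4.27637835e-05,  2.73379287e+00]), 'force': array([0.48567207, 0.62601283, 0.46307956]), 'torque': array([ 0.04865236,  0.01935804, -0.02655258]), 'gripper_force': 0.0, 'width': 85.37312290352125}
```

View pics/t0.png

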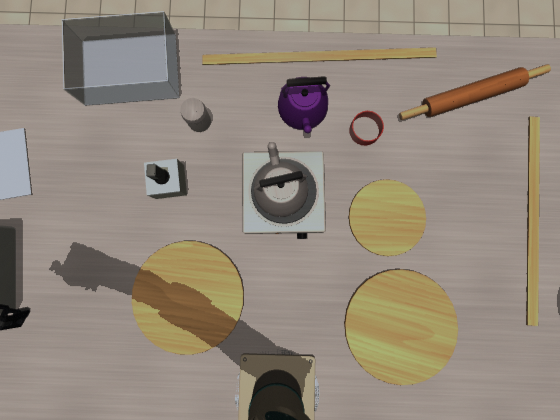

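View pics/s0.png

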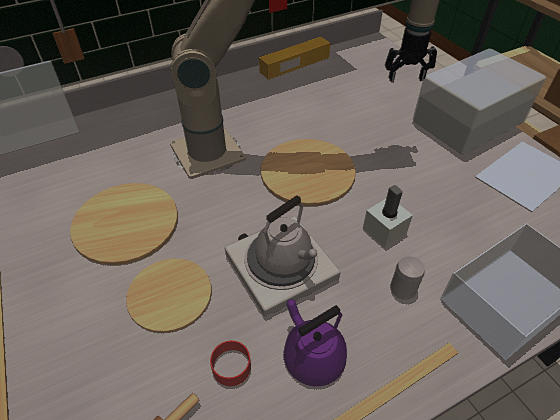

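The top view shows the kettle at about (283,188), its black bar from (260,185) to (302,178) and its spout at (272,148). The small board is at (388,218) and the stand with the probe at (165,177). The shaker is at (197,115) and the cutter at (367,128). The scene view agrees, with the kettle at (283,245), the board at (169,294) and the probe at (391,205).

```bash
cat > m0.py <<'E'
from h import *
def comp(mask,box):
    x0,y0,x1,y1=box; m=np.zeros_like(mask); m[y0:y1,x0:x1]=mask[y0:y1,x0:x1]
    n,l,s,c=cv2.connectedComponentsWithStats(m); k=1+np.argmax(s[1:,4]); return (l==k).astype(np.uint8),c[k],s[k]
def tri(ims,uvs):
    A=[];B=[]
    for im,uv in zip(ims,uvs):
        p=ray(im,uv,0);c=-np.array(im['R']).T@np.array(im['t']).ravel();d=(p-c)/np.linalg.norm(p-c);P=np.eye(3)-np.outer(d,d);A.append(P);B.append(P@c)
    return np.linalg.solve(sum(A),sum(B))
T=snap('top');S=snap('scene')
hsv=[cv2.cvtColor(i['pixels'],cv2.COLOR_RGB2HSV) for i in(T,S)]
# board
for im,h,box in((T,hsv[0],(340,170,435,262)),(S,hsv[1],(115,250,220,335))):
    m=((h[...,0]>14)&(h[...,0]<32)&(h[...,1]>90)).astype(np.uint8)
    mm,c,s=comp(m,box); cnt=max(cv2.findContours(mm,0,1)[0],key=cv2.contourArea).reshape(-1,2)
    P=np.array([ray(im,p,12) for p in cnt])[:,:2].astype(np.float32); print('board',cv2.minEnclosingCircle(P),s)
# kettle bar
uv=[]
for im,h,box in((T,hsv[0],(250,165,312,195)),(S,hsv[1],(260,190,305,228))):
    m=(h[...,2]<50).astype(np.uint8); mm,c,s=comp(m,box); r=cv2.minAreaRect(np.argwhere(mm)[:,::-1].astype(np.float32)); print('bar',c,s,r); uv.append(r[0])
    bx=cv2.boxPoints(r); e=sorted([((bx[i]+bx[(i+1)%4])/2,np.linalg.norm(bx[i]-bx[(i+1)%4])) for i in range(4)],key=lambda q:q[1])[:2]
    e=[ray(im,q[0],237)[:2] for q in e]; d=e[1]-e[0]; print(e,np.linalg.norm(d),np.degrees(np.arctan2(d[1],d[0])))
print('bar tri',tri((T,S),uv),ray(T,uv[0],239),ray(S,uv[1],235))
# hot plate casing & stand: bright low sat
for nm,im,h,box,z in(('case',T,hsv[0],(235,140,335,245),50),('stand',T,hsv[0],(140,150,192,203),80),('stand',S,hsv[1],(358,195,418,250),80)):
    m=((h[...,2]>170)&(h[...,1]<40)).astype(np.uint8); mm,c,s=comp(m,box)
    r=cv2.minAreaRect(np.argwhere(mm)[:,::-1].astype(np.float32)); P=np.array([ray(im,q,z)[:2] for q in cv2.boxPoints(r)]); print(nm,s,P.mean(0),P.round(0).tolist())
for im,h,box in((T,hsv[0],(140,155,175,190)),(S,hsv[1],(375,180,408,225))):
    m=(h[...,2]<70).astype(np.uint8); mm,c,s=comp(m,box); print('probe',c,s)
for n,i in(('T',T),('S',S)):
    x0,y0,x1,y1=(135,145,195,205) if n=='T' else (355,175,420,255)
    cv2.imwrite(f'pics/pc{n}.png',cv2.resize(i['pixels'][y0:y1,x0:x1,::-1],None,fx=6,fy=6))
a=cv2.resize(T['pixels'][140:245,235:335,::-1],None,fx=4,fy=4);b=cv2.imread('pics/pcT.png');cv2.imwrite('pics/c1.png',np.hstack([a[:360],b[:360]]))
E
python3 m0.py
```

```text
board ((488.667724609375, -300.3840026855469), 109.57829284667969) [ 349  180   77   76 4607]
board ((494.6226501464844, -300.85211181640625), 111.0483169555664) [ 126  259   85   74 4732]
bar [281.79310345 179.37931034] [259 171  47  17 348] ((282.1893005371094, 180.77825927734375), (11.528704643249512, 45.64211654663086), 76.32868957519531)
[array([559.84913989, -50.55572646]), array([532.00016328,  50.55693694])] 104.87772022191173 105.39889866256175
bar [283.41558442 208.50649351] [267 196  34  27 308] ((283.2307434082031, 208.34616088867188), (8.597853660583496, 38.82901382446289), 56.30992889404297)
[array([539.38799247,  54.32041461]), array([564.42917524, -45.31354278])] 102.73259608559442 -75.89196067147239
bar tri [547.82489137   2.62769315 232.8298697 ] [5.45553163e+02 7.27468945e-02 2.39000000e+02] [550.56324931   4.32132763 235.        ]
case [ 244  153   80   79 2028] [548.65568823  -4.51965371] [[655.0, 109.0], [661.0, -112.0], [443.0, -115.0], [437.0, 101.0]]
stand [144 159  36  36 653] [576.82294406 326.69990253] [[614.0, 379.0], [627.0, 290.0], [540.0, 275.0], [527.0, 363.0]]
stand [381 205   9  15  18] [572.01484317 312.31337719] [[547.0, 313.0], [547.0, 329.0], [597.0, 312.0], [597.0, 296.0]]
probe [160.05405405 175.26126126] [148 165  21  19 222]
probe [391.31741573 204.12640449] [382 188  20  30 356]
```

View pics/c1.png

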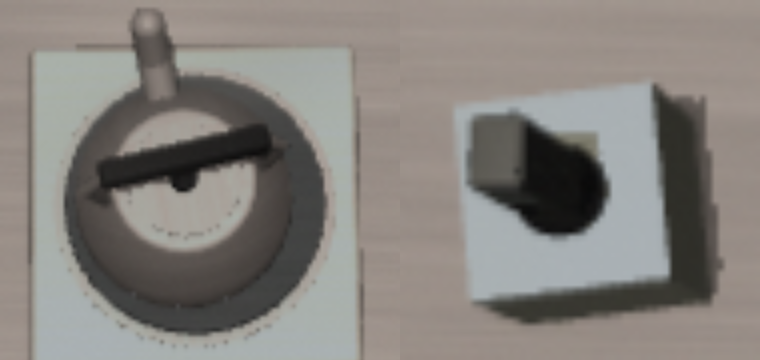

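The crops show the casing with the kettle's spout pointing about +x, turned 15° toward +y, and the bar at (185,157) in the left crop. In the right crop the probe leans only by perspective, with its top face near (497,155) and its collar near (563,190). I'm moving to hover over the kettle bar.

```bash
cat >> h.py <<'E'
def go(x,y,z,yawdeg):
    s=read_state();R0=Ro.from_euler('xyz',s['tool_rot']);T=Ro.from_euler('xyz',[np.pi,0,np.radians(yawdeg)])
    d=R0.inv().apply(np.array([x,y,z])-s['eef_pos'])/10;a=(R0.inv()*T).as_rotvec()
    print('d cm',d.round(2),'a',a.round(3),'pos',s['eef_pos'].round(1),'rot',np.degrees(s['tool_rot']).round(2),'F',s['force'].round(1),'w',round(s['width'],1),'t',s['clock'])
E
python3 -c "
from h import *
go(548,2,340,105)"
```

```text
d cm [-50.23 -43.06 -10.87] a [-0.001  0.001  0.901] pos [257.7 596.4 230.8] rot [-179.93    0.    156.63] F [-1.3  0.8 -0.2] w 85.4 t 0.2
```

Emit:
send_rows(series=[{"dz": -4},{"dx": -2,"dy": -2,"dz": -8,"az": 0.1},{"dx": -50.2,"dy": -43.1,"dz": -10.9,"az": 0.9},{"dx": -50.2,"dy": -43.1,"dz": -10.9,"az": 0.9},{"dx": -50.2,"dy": -43.1,"dz": -10.9,"az": 0.9},{"dx": -50.2,"dy": -43.1,"dz": -10.9,"az": 0.9},{"dx": -50.2,"dy": -43.1,"dz": -10.9,"az": 0.9},{"dx": -50.2,"dy": -43.1,"dz": -10.9,"az": 0.9},{"dx": -50.2,"dy": -43.1,"dz": -10.9,"az": 0.9},{"dx": -50.2,"dy": -43.1,"dz": -10.9,"az": 0.9}])

```text
invalid input at $.series[0]: expected keys ax, ay, az, dx, dy, dz, hand
```

```bash
python3 -c "
from h import *
go(548,2,340,105)"
```

```text
d cm [-50.23 -43.06 -10.87] a [-0.001  0.001  0.901] pos [257.7 596.4 230.8] rot [-179.93    0.    156.63] F [-1.3  0.8 -0.2] w 85.4 t 0.2
```

Emit:
send_rows(series=[{"ax": 0,"ay": 0,"az": 0,"dx": 0,"dy": 0,"dz": -4,"hand": 0},{"ax": 0,"ay": 0,"az": 0.1,"dx": -2,"dy": -2,"dz": -8,"hand": 0},{"ax": 0,"ay": 0,"az": 0.9,"dx": -50.2,"dy": -43.1,"dz": -10.9,"hand": 0},{"ax": 0,"ay": 0,"az": 0.9,"dx": -50.2,"dy": -43.1,"dz": -10.9,"hand": 0},{"ax": 0,"ay": 0,"az": 0.9,"dx": -50.2,"dy": -43.1,"dz": -10.9,"hand": 0},{"ax": 0,"ay": 0,"az": 0.9,"dx": -50.2,"dy": -43.1,"dz": -10.9,"hand": 0},{"ax": 0,"ay": 0,"az": 0.9,"dx": -50.2,"dy": -43.1,"dz": -10.9,"hand": 0},{"ax": 0,"ay": 0,"az": 0.9,"dx": -50.2,"dy": -43.1,"dz": -10.9,"hand": 0},{"ax": 0,"ay": 0,"az": 0.9,"dx": -50.2,"dy": -43.1,"dz": -10.9,"hand": 0},{"ax": 0,"ay": 0,"az": 0.9,"dx": -50.2,"dy": -43.1,"dz": -10.9,"hand": 0}])

```text
clock: 1.2
eef_pos: [444.9, 210.0, 329.8]
tool_rot: [3.141, -0.0, 1.834]
force: [1.3, 0.4, 0.2]
width: 85.5
gripper_force: 0.0
```

```bash
python3 -c "
from h import *
go(548,2,340,105)"
```

```text
d cm [-22.77   4.54  -1.02] a [ 0.    -0.     0.002] pos [444.9 210.  329.8] rot [ 1.7998e+02 -2.0000e-02  1.0509e+02] F [1.3 0.4 0.2] w 85.5 t 1.2
```

Emit:
send_rows(series=[{"ax": 0,"ay": 0,"az": 0,"dx": -22.8,"dy": 4.5,"dz": -1,"hand": 0},{"ax": 0,"ay": 0,"az": 0,"dx": -22.8,"dy": 4.5,"dz": -1,"hand": 0},{"ax": 0,"ay": 0,"az": 0,"dx": -22.8,"dy": 4.5,"dz": -1,"hand": 0},{"ax": 0,"ay": 0,"az": 0,"dx": -22.8,"dy": 4.5,"dz": -1,"hand": 0},{"ax": 0,"ay": 0,"az": 0,"dx": -22.8,"dy": 4.5,"dz": -1,"hand": 0},{"ax": 0,"ay": 0,"az": 0,"dx": -22.8,"dy": 4.5,"dz": -1,"hand": 0},{"ax": 0,"ay": 0,"az": 0,"dx": -22.8,"dy": 4.5,"dz": -1,"hand": 0}])

```text
clock: 1.9
eef_pos: [547.0, 2.9, 339.3]
tool_rot: [-3.141, -0.001, 1.832]
force: [0.5, 0.6, -0.6]
width: 85.3
gripper_force: 0.0
```

```bash
python3 -c "
from h import *
go(548,2,250,105)
W=snap('wrist','w1.png');print(-np.array(W['R']).T@np.array(W['t']).ravel(),proj(W,[548,2,244]))
"
```

```text
d cm [-0.12  0.08  8.93] a [-0.001 -0.001 -0.001] pos [547.    2.9 339.3] rot [-1.7996e+02 -3.0000e-02  1.0497e+02] F [ 0.5  0.6 -0.6] w 85.3 t 1.9
[528.51383056  70.7232426  482.34361621] [281.31351494 209.8582797 ]
```

View pics/w1.png

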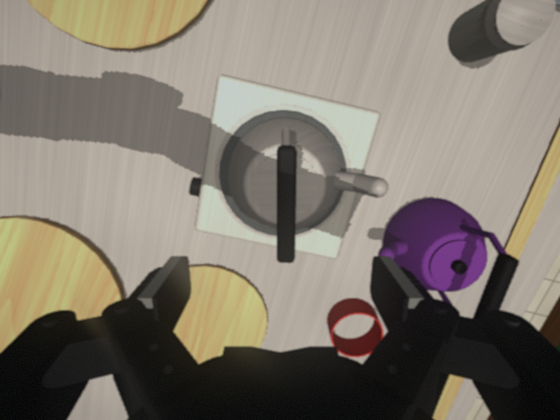

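The wrist view shows the bar upright in the image, from (287,145) to (286,262) with its middle at about (286.5,204). The yaw is right, so I only need to refine the position.

```bash
python3 -c "
from h import *
W=snap('wrist')
g=cv2.cvtColor(W['pixels'],6);m=(g<55).astype(np.uint8);m[:,:255]=0;m[:,320:]=0;m[270:]=0;m[:120]=0
n,l,s,c=cv2.connectedComponentsWithStats(m);k=1+np.argmax(s[1:,4]);print(s[k],c[k])
r=cv2.minAreaRect(np.argwhere(l==k)[:,::-1].astype(np.float32));print(r)
p=ray(W,r[0],242);print(p);go(p[0],p[1],300,105);
print([ray(W,q,244).round(1) for q in((287,145),(286,262))])
"
```

```text
[ 276  148   20  115 1981] [285.78192832 203.55880868]
((285.55169677734375, 205.00091552734375), (18.3765811920166, 114.20718383789062), 0.9877604246139526)
[550.14889792   7.7695187  242.        ]
d cm [0.17 0.41 3.93] a [-0.001 -0.001  0.003] pos [546.7   5.  339.3] rot [-1.7996e+02 -8.0000e-02  1.0518e+02] F [-0.1 -0.1 -0.1] w 85.2 t 2.0
[array([538.3,  54.8, 244. ]), array([563.9, -40.6, 244. ])]
```

Emit:
send_rows(series=[{"ax": 0,"ay": 0,"az": 0,"dx": 0.1,"dy": 0.4,"dz": 3,"hand": 0},{"ax": 0,"ay": 0,"az": 0,"dx": 0.1,"dy": 0.4,"dz": 6,"hand": 0},{"ax": 0,"ay": 0,"az": 0,"dx": 0.1,"dy": 0.4,"dz": 9,"hand": 0},{"ax": 0,"ay": 0,"az": 0,"dx": 0.1,"dy": 0.4,"dz": 11.5,"hand": 0},{"ax": 0,"ay": 0,"az": 0,"dx": 0.1,"dy": 0.4,"dz": 12.3,"hand": 0},{"ax": 0,"ay": 0,"az": 0,"dx": 0.1,"dy": 0.4,"dz": 12.3,"hand": 0},{"ax": 0,"ay": 0,"az": 0,"dx": 0.1,"dy": 0.4,"dz": 12.3,"hand": 0.3},{"ax": 0,"ay": 0,"az": 0,"dx": 0.1,"dy": 0.4,"dz": 12.3,"hand": 0.5},{"ax": 0,"ay": 0,"az": 0,"dx": 0.1,"dy": 0.4,"dz": 12.3,"hand": 0.65},{"ax": 0,"ay": 0,"az": 0,"dx": 0.1,"dy": 0.4,"dz": 12.3,"hand": 0.7}])

```text
clock: 3.0
eef_pos: [551.2, 5.4, 217.3]
tool_rot: [3.14, 0.0, 1.834]
force: [0.6, 0.1, 0.6]
width: 28.4
gripper_force: 0.0
```

Emit:
send_rows(series=[{"ax": 0,"ay": 0,"az": 0,"dx": 0,"dy": 0,"dz": 0,"hand": 0.75},{"ax": 0,"ay": 0,"az": 0,"dx": 0,"dy": 0,"dz": 0,"hand": 0.8},{"ax": 0,"ay": 0,"az": 0,"dx": 0,"dy": 0,"dz": 0,"hand": 1},{"ax": 0,"ay": 0,"az": 0,"dx": 0,"dy": 0,"dz": 0,"hand": 1},{"ax": 0,"ay": 0,"az": 0,"dx": 0,"dy": 0,"dz": 0,"hand": 1},{"ax": 0,"ay": 0,"az": 0,"dx": 0,"dy": 0,"dz": 0,"hand": 1}])

```text
clock: 3.6
eef_pos: [551.1, 5.4, 216.8]
tool_rot: [3.141, 0.0, 1.834]
force: [0.1, 0.5, 3.0]
width: 14.9
gripper_force: 59.9
```

```bash
python3 -c "
from h import *
go(550,5,216,105)
print(read_state()['gripper_force'])
"
```

```text
d cm [-0.01 -0.12  0.08] a [0.001 0.    0.001] pos [551.1   5.4 216.8] rot [179.96   0.   105.07] F [0.1 0.5 3. ] w 14.9 t 3.6
59.87302243709564
```

Gripped. I'm lifting slowly.

Emit:
send_rows(series=[{"ax": 0,"ay": 0,"az": 0,"dx": 0,"dy": 0,"dz": -0.5,"hand": 1},{"ax": 0,"ay": 0,"az": 0,"dx": 0,"dy": 0,"dz": -1,"hand": 1},{"ax": 0,"ay": 0,"az": 0,"dx": 0,"dy": 0,"dz": -1.8,"hand": 1},{"ax": 0,"ay": 0,"az": 0,"dx": 0,"dy": 0,"dz": -2.7,"hand": 1},{"ax": 0,"ay": 0,"az": 0,"dx": 0,"dy": 0,"dz": -3.6,"hand": 1},{"ax": 0,"ay": 0,"az": 0,"dx": 0,"dy": 0,"dz": -4.3,"hand": 1},{"ax": 0,"ay": 0,"az": 0,"dx": 0,"dy": 0,"dz": -4.7,"hand": 1},{"ax": 0,"ay": 0,"az": 0,"dx": 0,"dy": 0,"dz": -5,"hand": 1},{"ax": 0,"ay": 0,"az": 0,"dx": 0,"dy": 0,"dz": -5,"hand": 1}])

```text
clock: 4.5
eef_pos: [550.9, 5.4, 266.9]
tool_rot: [3.141, 0.0, 1.834]
force: [0.0, -1.7, -5.8]
width: 15.2
gripper_force: 58.9
```

```bash
python3 -c "
from h import *
go(491,-300,266,105)
S=snap('scene','s1.png')
"
```

```text
d cm [-27.93 -13.73   0.09] a [0.001 0.    0.001] pos [550.9   5.4 266.9] rot [179.97   0.   105.07] F [ 0.  -1.7 -5.8] w 15.2 t 4.5
```

View pics/s1.png

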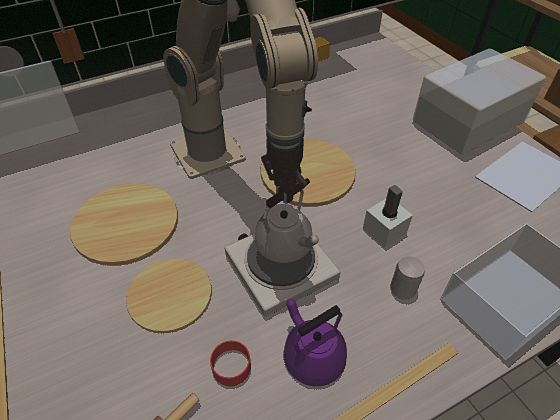

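The scene view shows the kettle clear of the plate and hanging upright at (285,232). I'm carrying it to the board with a smooth ramp.

Emit:
send_rows(series=[{"ax": 0,"ay": 0,"az": 0,"dx": -1,"dy": -0.5,"dz": 0,"hand": 1},{"ax": 0,"ay": 0,"az": 0,"dx": -3,"dy": -1.5,"dz": 0,"hand": 1},{"ax": 0,"ay": 0,"az": 0,"dx": -5.6,"dy": -2.75,"dz": 0,"hand": 1},{"ax": 0,"ay": 0,"az": 0,"dx": -8.6,"dy": -4.2,"dz": 0,"hand": 1},{"ax": 0,"ay": 0,"az": 0,"dx": -11.8,"dy": -5.8,"dz": 0,"hand": 1},{"ax": 0,"ay": 0,"az": 0,"dx": -15,"dy": -7.4,"dz": 0,"hand": 1},{"ax": 0,"ay": 0,"az": 0,"dx": -18.2,"dy": -8.9,"dz": 0,"hand": 1},{"ax": 0,"ay": 0,"az": 0,"dx": -21.2,"dy": -10.4,"dz": 0,"hand": 1},{"ax": 0,"ay": 0,"az": 0,"dx": -23.8,"dy": -11.7,"dz": 0,"hand": 1},{"ax": 0,"ay": 0,"az": 0,"dx": -25.8,"dy": -12.7,"dz": 0,"hand": 1}])

```text
clock: 5.55
eef_pos: [493.3, -280.2, 266.3]
tool_rot: [-3.14, 0.001, 1.831]
force: [1.1, -0.4, -5.0]
width: 14.8
gripper_force: 58.9
```

Emit:
send_rows(series=[{"ax": 0,"ay": 0,"az": 0,"dx": -1.3,"dy": -0.6,"dz": 0,"hand": 1},{"ax": 0,"ay": 0,"az": 0,"dx": -2,"dy": -0.9,"dz": 0,"hand": 1},{"ax": 0,"ay": 0,"az": 0,"dx": -2.1,"dy": -1,"dz": 0,"hand": 1},{"ax": 0,"ay": 0,"az": 0,"dx": -2.1,"dy": -1,"dz": 0,"hand": 1},{"ax": 0,"ay": 0,"az": 0,"dx": -2.1,"dy": -1,"dz": 0,"hand": 1}])

```text
clock: 6.05
eef_pos: [491.6, -298.0, 266.4]
tool_rot: [3.141, -0.001, 1.836]
force: [0.7, -0.1, -5.1]
width: 14.7
gripper_force: 58.9
```

```bash
python3 -c "
from h import *
go(491,-300,168,105)
"
```

```text
d cm [-0.18 -0.11  9.84] a [ 0.    -0.001  0.003] pos [ 491.6 -298.   266.4] rot [ 1.7998e+02 -7.0000e-02  1.0519e+02] F [ 0.7 -0.1 -5.1] w 14.7 t 6.05
```

Emit:
send_rows(series=[{"ax": 0,"ay": 0,"az": 0,"dx": 0,"dy": 0,"dz": 0.8,"hand": 1},{"ax": 0,"ay": 0,"az": 0,"dx": 0,"dy": 0,"dz": 2.2,"hand": 1},{"ax": 0,"ay": 0,"az": 0,"dx": 0,"dy": 0,"dz": 4,"hand": 1},{"ax": 0,"ay": 0,"az": 0,"dx": 0,"dy": 0,"dz": 5.8,"hand": 1},{"ax": 0,"ay": 0,"az": 0,"dx": 0,"dy": 0,"dz": 7.2,"hand": 1},{"ax": 0,"ay": 0,"az": 0,"dx": 0,"dy": 0,"dz": 8.1,"hand": 1},{"ax": 0,"ay": 0,"az": 0,"dx": 0,"dy": 0,"dz": 8.6,"hand": 1},{"ax": 0,"ay": 0,"az": 0,"dx": 0,"dy": 0,"dz": 9,"hand": 1},{"ax": 0,"ay": 0,"az": 0,"dx": 0,"dy": 0,"dz": 9.2,"hand": 1},{"ax": 0,"ay": 0,"az": 0,"dx": 0,"dy": 0,"dz": 9.3,"hand": 1}])

```text
clock: 7.05
eef_pos: [491.3, -299.8, 173.8]
tool_rot: [3.141, 0.0, 1.834]
force: [-0.5, 0.9, -4.3]
width: 15.3
gripper_force: 58.9
```

Emit:
send_rows(series=[{"ax": 0,"ay": 0,"az": 0,"dx": 0,"dy": 0,"dz": 0.1,"hand": 1},{"ax": 0,"ay": 0,"az": 0,"dx": 0,"dy": 0,"dz": 0.2,"hand": 1},{"ax": 0,"ay": 0,"az": 0,"dx": 0,"dy": 0,"dz": 0.3,"hand": 1},{"ax": 0,"ay": 0,"az": 0,"dx": 0,"dy": 0,"dz": 0.3,"hand": 1}])

```text
clock: 7.45
eef_pos: [491.0, -299.6, 170.6]
tool_rot: [-3.142, -0.0, 1.834]
force: [0.2, -0.7, -4.1]
width: 14.7
gripper_force: 58.9
```

Emit:
send_rows(series=[{"ax": 0,"ay": 0,"az": 0,"dx": 0,"dy": 0,"dz": 0.05,"hand": 1},{"ax": 0,"ay": 0,"az": 0,"dx": 0,"dy": 0,"dz": 0.1,"hand": 1},{"ax": 0,"ay": 0,"az": 0,"dx": 0,"dy": 0,"dz": 0.15,"hand": 1},{"ax": 0,"ay": 0,"az": 0,"dx": 0,"dy": 0,"dz": 0.15,"hand": 1}])

```text
clock: 7.85
eef_pos: [491.0, -299.6, 169.0]
tool_rot: [-3.141, -0.0, 1.834]
force: [-0.0, -0.2, -6.0]
width: 15.0
gripper_force: 58.9
```

Emit:
send_rows(series=[{"ax": 0,"ay": 0,"az": 0,"dx": 0,"dy": 0,"dz": 0.05,"hand": 1},{"ax": 0,"ay": 0,"az": 0,"dx": 0,"dy": 0,"dz": 0.1,"hand": 1},{"ax": 0,"ay": 0,"az": 0,"dx": 0,"dy": 0,"dz": 0.1,"hand": 1}])

```text
clock: 8.15
eef_pos: [491.1, -299.6, 168.8]
tool_rot: [3.141, -0.0, 1.834]
force: [-2.5, 1.9, 5.2]
width: 15.1
gripper_force: 60.2
```

The force flipped from -6 to +5 N at the expected height, so the kettle is resting on the board. I'm releasing it.

Emit:
send_rows(series=[{"ax": 0,"ay": 0,"az": 0,"dx": 0,"dy": 0,"dz": 0,"hand": 0.7},{"ax": 0,"ay": 0,"az": 0,"dx": 0,"dy": 0,"dz": 0,"hand": 0.4},{"ax": 0,"ay": 0,"az": 0,"dx": 0,"dy": 0,"dz": 0,"hand": 0.1},{"ax": 0,"ay": 0,"az": 0,"dx": 0,"dy": 0,"dz": 0,"hand": 0},{"ax": 0,"ay": 0,"az": 0,"dx": 0,"dy": 0,"dz": 0,"hand": 0},{"ax": 0,"ay": 0,"az": 0,"dx": 0,"dy": 0,"dz": -2,"hand": 0},{"ax": 0,"ay": 0,"az": 0,"dx": 0,"dy": 0,"dz": -5,"hand": 0},{"ax": 0,"ay": 0,"az": 0,"dx": 0,"dy": 0,"dz": -9,"hand": 0},{"ax": 0,"ay": 0,"az": 0,"dx": 0,"dy": 0,"dz": -12.5,"hand": 0},{"ax": 0,"ay": 0,"az": 0,"dx": 0,"dy": 0,"dz": -14,"hand": 0}])

```text
clock: 9.15
eef_pos: [492.2, -300.9, 311.7]
tool_rot: [3.138, 0.004, 1.834]
force: [-0.1, -1.1, -0.2]
width: 85.7
gripper_force: 0.0
```

```bash
python3 -c "
from h import *
go(550,100,330,105)
go(576,326,330,98)
S=snap('scene');T=snap('top')
cv2.imwrite('pics/c2.png',np.hstack([S['pixels'][150:400,80:350,::-1],T['pixels'][130:380,200:450,::-1]]))
"
```

```text
d cm [37.2  16.   -1.92] a [0.004 0.004 0.001] pos [ 492.2 -300.9  311.7] rot [179.77   0.24 105.05] F [-0.1 -1.1 -0.2] w 85.7 t 9.15
d cm [58.35 24.38 -1.97] a [0.004 0.004 0.123] pos [ 492.2 -300.9  311.7] rot [179.77   0.24 105.05] F [-0.1 -1.1 -0.2] w 85.7 t 9.15
```

View pics/c2.png

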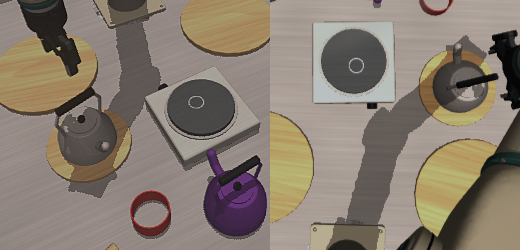

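The crops show the kettle upright on the small board, with its base well inside the rim. The ring mark is now visible on the plate, at (286,196) in the full top view and (277,252) in the full scene view. I'm going to the probe.

Emit:
send_rows(series=[{"ax": 0,"ay": 0,"az": -0.05,"dx": 1.8,"dy": 0.8,"dz": -2,"hand": 0},{"ax": 0,"ay": 0,"az": -0.2,"dx": 5.5,"dy": 2.3,"dz": -2,"hand": 0},{"ax": 0,"ay": 0,"az": -1.45,"dx": 58.3,"dy": 24.4,"dz": -2,"hand": 0},{"ax": 0,"ay": 0,"az": -1.45,"dx": 58.3,"dy": 24.4,"dz": -2,"hand": 0},{"ax": 0,"ay": 0,"az": -1.45,"dx": 58.3,"dy": 24.4,"dz": -2,"hand": 0},{"ax": 0,"ay": 0,"az": -1.45,"dx": 58.3,"dy": 24.4,"dz": -2,"hand": 0},{"ax": 0,"ay": 0,"az": -1.45,"dx": 58.3,"dy": 24.4,"dz": -2,"hand": 0},{"ax": 0,"ay": 0,"az": -1.45,"dx": 58.3,"dy": 24.4,"dz": -2,"hand": 0},{"ax": 0,"ay": 0,"az": -1.45,"dx": 58.3,"dy": 24.4,"dz": -2,"hand": 0},{"ax": 0,"ay": 0,"az": -1.45,"dx": 58.3,"dy": 24.4,"dz": -2,"hand": 0}])

```text
clock: 10.25
eef_pos: [551.4, 157.8, 326.5]
tool_rot: [-3.141, -0.002, -3.043]
force: [0.9, -0.3, 0.4]
width: 85.1
gripper_force: 0.0
```

```bash
python3 -c "
from h import *
go(576,326,330,188)"
```

```text
d cm [-4.1  16.49 -0.36] a [-0.    -0.002 -0.041] pos [551.4 157.8 326.5] rot [-1.7999e+02 -1.4000e-01 -1.7435e+02] F [ 0.9 -0.3  0.4] w 85.1 t 10.25
```

Emit:
send_rows(series=[{"ax": 0,"ay": 0,"az": -0.04,"dx": -4.1,"dy": 16.5,"dz": -0.4,"hand": 0},{"ax": 0,"ay": 0,"az": -0.04,"dx": -4.1,"dy": 16.5,"dz": -0.4,"hand": 0},{"ax": 0,"ay": 0,"az": -0.04,"dx": -4.1,"dy": 16.5,"dz": -0.4,"hand": 0},{"ax": 0,"ay": 0,"az": -0.04,"dx": -4.1,"dy": 16.5,"dz": -0.4,"hand": 0},{"ax": 0,"ay": 0,"az": -0.04,"dx": -4.1,"dy": 16.5,"dz": -0.4,"hand": 0},{"ax": 0,"ay": 0,"az": -0.04,"dx": -4.1,"dy": 16.5,"dz": -0.4,"hand": 0},{"ax": 0,"ay": 0,"az": -0.04,"dx": -4.1,"dy": 16.5,"dz": -0.4,"hand": 0},{"ax": 0,"ay": 0,"az": -0.04,"dx": -4.1,"dy": 16.5,"dz": -0.4,"hand": 0}])

```text
clock: 11.05
eef_pos: [578.2, 322.0, 332.0]
tool_rot: [-3.141, -0.0, -3.012]
force: [-0.2, 0.5, 1.0]
width: 85.5
gripper_force: 0.0
```

```bash
python3 -c "
from h import *
go(576,326,330,188)
W=snap('wrist','w2.png');np.savez('w2.npz',**{k:np.array(v) for k,v in W.items()});print(-np.array(W['R']).T@np.array(W['t']).ravel(),proj(W,[576,326,172]),proj(W,[576,326,80]))
# ring
for n,b in(('top',(260,170,315,225)),('scene',(250,235,305,270))):
    im=snap(n);x0,y0,x1,y1=b;g=cv2.cvtColor(im['pixels'],6);sub=g[y0:y1,x0:x1]
    th=np.median(sub)+35;m=(sub>th).astype(np.uint8);N,l,s,c=cv2.connectedComponentsWithStats(m)
    for k in range(1,N):
        if s[k,4]>15:
            bx=s[k];cc=(bx[0]+bx[2]/2-.5+x0,bx[1]+bx[3]/2-.5+y0);print(n,bx,cc,ray(im,cc,60).round(1))
"
```

```text
d cm [0.16 0.43 0.2 ] a [-0.001 -0.    -0.01 ] pos [578.2 322.  332. ] rot [-1.7995e+02 -1.0000e-02 -1.7257e+02] F [-0.2  0.5  1. ] w 85.5 t 11.05
[508.12987499 313.08586817 475.09945895] [284.34099831 189.02816522] [283.47601808 173.40738389]
top [49  0  6 11 35] (np.float64(311.5), np.float64(175.0)) [595.4 -80.3  60. ]
top [19 18 15 15 65] (np.float64(286.0), np.float64(195.0)) [537.9 -11.6  60. ]
top [  0  32  55  23 341] (np.float64(287.0), np.float64(213.0)) [488.5 -15.6  60. ]
scene [ 0  0  9 10 45] (np.float64(254.0), np.float64(239.5)) [473.6 -43.2  60. ]
scene [18 11 16 13 53] (np.float64(275.5), np.float64(252.0)) [538.5 -11.2  60. ]
```

View pics/w2.png

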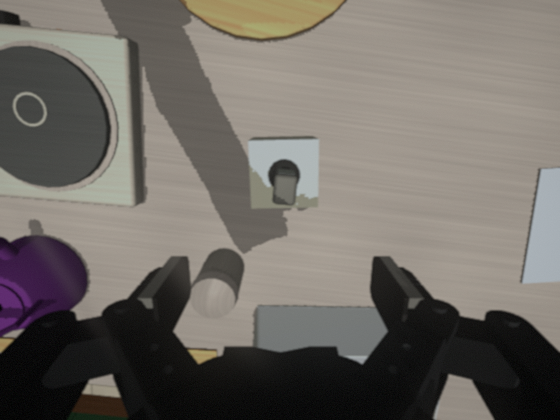

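The wrist view shows the stand top from about (249,138) to (319,209), with the probe's handle top at (285,187). The plate's ring is also visible at (30,109). I'll crop the stand for a closer look.

```bash
python3 -c "
from h import *
W=dict(np.load('w2.npz'))
cv2.imwrite('pics/c3.png',cv2.resize(W['pixels'][130:220,240:330,::-1],None,fx=6.5,fy=6.5,interpolation=cv2.INTER_CUBIC))
h=cv2.cvtColor(W['pixels'],cv2.COLOR_RGB2HSV)
g=cv2.cvtColor(W['pixels'],6);print(g[176:210:3,266:304:2])
"
```

```text
[[177 108  43  38  49  80  92  91  89  87  84  82  79  74  72  55  57 144
  183]
 [182 138  44  38  60  94 111 113 112 112 111 109 109 107 103  79  82 170
  183]
 [184 172  92  38  66  97 112 112 111 112 112 111 111 111 103  78 135 183
  182]
 [163 182 156  75  70  99 112 113 112 111 112 112 110 110  98 109 176 183
  181]
 [130 130 131 120  81  96 111 110 111 111 110 110 111 109  95 126 180 181
  182]
 [130 131 129 112  82 104 110 110 110 111 109 110 109 106  92 141 183 182
  183]
 [130 130 131 107  76  98 110 110 108 110 109 109 109 103  92 145 178 151
  143]
 [130 130 131 101  62  76  83  95 109 108 108 107 108 103  87 118 131 129
  130]
 [130 130 129  97  61  73  74  74  73  86 106 108 108 100  90 125 130 130
  130]
 [130 129 131 127 105  82  72  71  70  68  71  90  95  87 108 146 136 130
  131]
 [130 130 129 130 131 132 132 131 130 128 127 125 123 127 131 129 127 129
  129]
 [100 100  99  99  99  98  98  96  97  98 105 103 118 148 152 146 106  98
  101]]
```

View pics/c3.png

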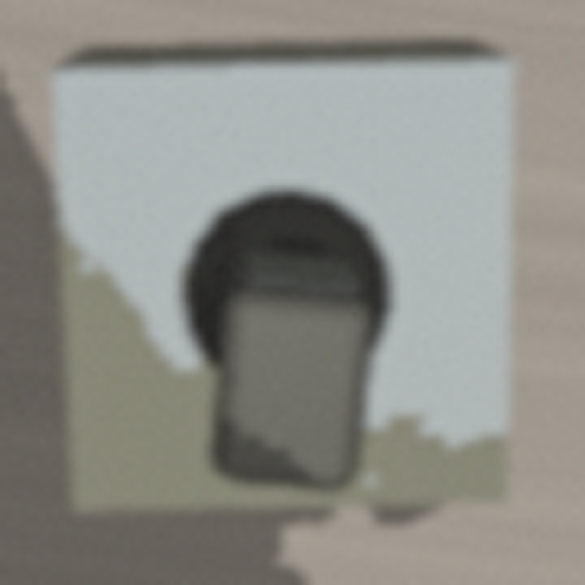

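The crop shows the handle's top face centred at (292,388), or (284.9,189.7) in full pixels, turned about 3° clockwise. Its collar is at (284,175). Both put the probe's axis near (575,327), so I'm descending on it.

```bash
python3 -c "
from h import *
W=dict(np.load('w2.npz'));print(ray(W,(284.9,189.7),172),ray(W,(284.2,175),86))
go(575,327,118,184.5)"
```

```text
[576.62085484 326.65868697 172.        ] [576.90442673 327.00619351  86.        ]
d cm [ 0.26  0.45 21.44] a [-0.     0.     0.052] pos [578.1 322.9 332.4] rot [-1.8000e+02  2.0000e-02 -1.7251e+02] F [0.6 0.1 0.4] w 85.5 t 11.2
```

Emit:
send_rows(series=[{"ax": 0,"ay": 0,"az": 0.05,"dx": 0.1,"dy": 0.4,"dz": 3,"hand": 0},{"ax": 0,"ay": 0,"az": 0.05,"dx": 0.1,"dy": 0.4,"dz": 6,"hand": 0},{"ax": 0,"ay": 0,"az": 0.05,"dx": 0.1,"dy": 0.4,"dz": 9,"hand": 0},{"ax": 0,"ay": 0,"az": 0.05,"dx": 0.1,"dy": 0.4,"dz": 12,"hand": 0},{"ax": 0,"ay": 0,"az": 0.05,"dx": 0.1,"dy": 0.4,"dz": 15,"hand": 0},{"ax": 0,"ay": 0,"az": 0.05,"dx": 0.1,"dy": 0.4,"dz": 18,"hand": 0},{"ax": 0,"ay": 0,"az": 0.05,"dx": 0.1,"dy": 0.4,"dz": 20,"hand": 0},{"ax": 0,"ay": 0,"az": 0.05,"dx": 0.1,"dy": 0.4,"dz": 21,"hand": 0},{"ax": 0,"ay": 0,"az": 0.05,"dx": 0.1,"dy": 0.4,"dz": 21.4,"hand": 0},{"ax": 0,"ay": 0,"az": 0.05,"dx": 0.1,"dy": 0.4,"dz": 21.4,"hand": 0}])

```text
clock: 12.2
eef_pos: [576.7, 327.8, 118.5]
tool_rot: [3.141, 0.001, -3.06]
force: [0.4, 1.0, -0.6]
width: 85.7
gripper_force: 0.0
```

Emit:
send_rows(series=[{"ax": 0,"ay": 0,"az": 0,"dx": 0,"dy": 0,"dz": 0,"hand": 0.3},{"ax": 0,"ay": 0,"az": 0,"dx": 0,"dy": 0,"dz": 0,"hand": 0.45},{"ax": 0,"ay": 0,"az": 0,"dx": 0,"dy": 0,"dz": 0,"hand": 0.5},{"ax": 0,"ay": 0,"az": 0,"dx": 0,"dy": 0,"dz": 0,"hand": 0.55},{"ax": 0,"ay": 0,"az": 0,"dx": 0,"dy": 0,"dz": 0,"hand": 0.6},{"ax": 0,"ay": 0,"az": 0,"dx": 0,"dy": 0,"dz": 0,"hand": 0.62}])

```text
clock: 12.8
eef_pos: [576.3, 327.8, 118.2]
tool_rot: [3.142, 0.0, -3.059]
force: [-0.7, 0.5, -0.8]
width: 32.5
gripper_force: 0.0
```

```bash
python3 -c "
from h import *
go(576.5,327,118,184.5)"
```

```text
d cm [-0.01 -0.08  0.02] a [0.    0.    0.004] pos [576.3 327.8 118.2] rot [ 180.      0.   -175.29] F [-0.7  0.5 -0.8] w 32.5 t 12.8
```

Emit:
send_rows(series=[{"ax": 0,"ay": 0,"az": 0,"dx": 0,"dy": -0.05,"dz": 0,"hand": 0.66},{"ax": 0,"ay": 0,"az": 0,"dx": 0,"dy": -0.05,"dz": 0,"hand": 0.7},{"ax": 0,"ay": 0,"az": 0,"dx": 0,"dy": -0.05,"dz": 0,"hand": 0.75},{"ax": 0,"ay": 0,"az": 0,"dx": 0,"dy": -0.05,"dz": 0,"hand": 1},{"ax": 0,"ay": 0,"az": 0,"dx": 0,"dy": -0.05,"dz": 0,"hand": 1},{"ax": 0,"ay": 0,"az": 0,"dx": 0,"dy": -0.05,"dz": 0,"hand": 1}])

```text
clock: 13.4
eef_pos: [576.5, 327.1, 118.1]
tool_rot: [-3.141, 0.0, -3.06]
force: [1.5, -1.2, 1.1]
width: 23.4
gripper_force: 58.9
```

```bash
python3 -c "
from h import *
go(576.5,327,230,184.5)
print(read_state()['gripper_force'])"
```

```text
d cm [ 0.000e+00 -1.000e-02 -1.119e+01] a [-0.     0.     0.003] pos [576.5 327.1 118.1] rot [-1.7999e+02  1.0000e-02 -1.7530e+02] F [ 1.5 -1.2  1.1] w 23.4 t 13.4
58.90497028827667
```

Gripped, with the TCP 108 mm above the probe's origin. I'm drawing the probe straight up.

Emit:
send_rows(series=[{"ax": 0,"ay": 0,"az": 0,"dx": 0,"dy": 0,"dz": -0.5,"hand": 1},{"ax": 0,"ay": 0,"az": 0,"dx": 0,"dy": 0,"dz": -1.5,"hand": 1},{"ax": 0,"ay": 0,"az": 0,"dx": 0,"dy": 0,"dz": -3,"hand": 1},{"ax": 0,"ay": 0,"az": 0,"dx": 0,"dy": 0,"dz": -4.8,"hand": 1},{"ax": 0,"ay": 0,"az": 0,"dx": 0,"dy": 0,"dz": -6.6,"hand": 1},{"ax": 0,"ay": 0,"az": 0,"dx": 0,"dy": 0,"dz": -8.4,"hand": 1},{"ax": 0,"ay": 0,"az": 0,"dx": 0,"dy": 0,"dz": -10,"hand": 1},{"ax": 0,"ay": 0,"az": 0,"dx": 0,"dy": 0,"dz": -11,"hand": 1},{"ax": 0,"ay": 0,"az": 0,"dx": 0,"dy": 0,"dz": -11.3,"hand": 1},{"ax": 0,"ay": 0,"az": 0,"dx": 0,"dy": 0,"dz": -11.3,"hand": 1}])

```text
clock: 14.4
eef_pos: [576.4, 327.4, 231.6]
tool_rot: [3.141, 0.001, -3.059]
force: [-0.2, -0.3, -2.2]
width: 23.2
gripper_force: 58.7
```

```bash
python3 -c "
from h import *
go(538,-11.5,200,184.5)"
```

```text
d cm [  6.61 -33.46   3.15] a [0.    0.001 0.004] pos [576.4 327.4 231.6] rot [ 1.7998e+02  4.0000e-02 -1.7529e+02] F [-0.2 -0.3 -2.2] w 23.2 t 14.4
```

Lifted: the force is -2.2 N, which includes the probe's weight. I'm carrying it level to above the mark.

Emit:
send_rows(series=[{"ax": 0,"ay": 0,"az": 0,"dx": 0.2,"dy": -1,"dz": 0,"hand": 1},{"ax": 0,"ay": 0,"az": 0,"dx": 0.6,"dy": -3,"dz": 0,"hand": 1},{"ax": 0,"ay": 0,"az": 0,"dx": 1.2,"dy": -6,"dz": 0,"hand": 1},{"ax": 0,"ay": 0,"az": 0,"dx": 2,"dy": -10,"dz": 0,"hand": 1},{"ax": 0,"ay": 0,"az": 0,"dx": 2.8,"dy": -14,"dz": 0,"hand": 1},{"ax": 0,"ay": 0,"az": 0,"dx": 3.6,"dy": -18,"dz": 0,"hand": 1},{"ax": 0,"ay": 0,"az": 0,"dx": 4.4,"dy": -22,"dz": 0,"hand": 1},{"ax": 0,"ay": 0,"az": 0,"dx": 5.2,"dy": -26,"dz": 0,"hand": 1},{"ax": 0,"ay": 0,"az": 0,"dx": 5.8,"dy": -29.5,"dz": 0,"hand": 1},{"ax": 0,"ay": 0,"az": 0,"dx": 6.3,"dy": -32,"dz": 0,"hand": 1}])

```text
clock: 15.4
eef_pos: [538.3, -0.9, 230.4]
tool_rot: [-3.14, -0.002, -3.063]
force: [0.2, -0.0, -2.8]
width: 23.5
gripper_force: 58.8
```

Emit:
send_rows(series=[{"ax": 0,"ay": 0,"az": 0,"dx": 0.2,"dy": -1,"dz": 0.5,"hand": 1},{"ax": 0,"ay": 0,"az": 0,"dx": 0.3,"dy": -1.4,"dz": 1.5,"hand": 1},{"ax": 0,"ay": 0,"az": 0,"dx": 0.3,"dy": -1.5,"dz": 3,"hand": 1},{"ax": 0,"ay": 0,"az": 0,"dx": 0.3,"dy": -1.5,"dz": 4,"hand": 1},{"ax": 0,"ay": 0,"az": 0,"dx": 0.3,"dy": -1.5,"dz": 4.5,"hand": 1},{"ax": 0,"ay": 0,"az": 0,"dx": 0.3,"dy": -1.5,"dz": 4.5,"hand": 1},{"ax": 0,"ay": 0,"az": 0,"dx": 0.3,"dy": -1.5,"dz": 4.5,"hand": 1}])

```text
clock: 16.1
eef_pos: [538.3, -11.3, 186.1]
tool_rot: [3.141, 0.0, -3.058]
force: [-0.3, -0.1, -1.5]
width: 23.4
gripper_force: 58.8
```

```bash
python3 -c "
from h import *
go(538,-11.5,170,184.5)
W=snap('wrist');S=snap('scene')
a=cv2.resize(S['pixels'][180:300,230:340,::-1],(385,420),interpolation=cv2.INTER_CUBIC);b=cv2.resize(W['pixels'][60:270,180:380,::-1],(400,420))
cv2.imwrite('pics/c4.png',np.hstack([a,b]))
for im,n in((S,'S'),(W,'W')): print(n,[proj(im,[538,-11.5,z]).round(1) for z in(60,78,100)])
"
```

```text
d cm [ 0.03 -0.01  1.61] a [0.    0.    0.005] pos [538.3 -11.3 186.1] rot [ 1.7999e+02  1.0000e-02 -1.7524e+02] F [-0.3 -0.1 -1.5] w 23.4 t 16.1
S [array([275.3, 251.9]), array([275.3, 247.8]), array([275.2, 242.6])]
W [array([279.8, 198.6]), array([279.8, 203.9]), array([279.7, 211.5])]
```

View pics/c4.png

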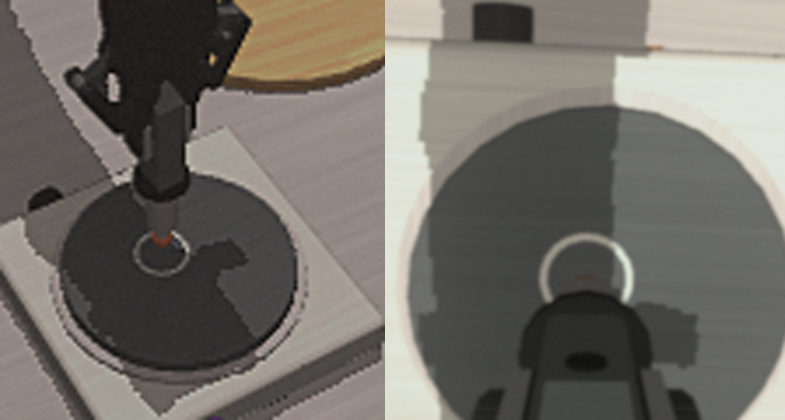

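The scene crop shows the orange foot at (161,239), just above the ring at (162,253). The wrist crop has the ring at (586,280). Both match the prediction to within 2 mm, so I'm descending.

Emit:
send_rows(series=[{"ax": 0,"ay": 0,"az": 0,"dx": 0,"dy": 0,"dz": 0.4,"hand": 1},{"ax": 0,"ay": 0,"az": 0,"dx": 0,"dy": 0,"dz": 0.8,"hand": 1},{"ax": 0,"ay": 0,"az": 0,"dx": 0,"dy": 0,"dz": 1.2,"hand": 1},{"ax": 0,"ay": 0,"az": 0,"dx": 0,"dy": 0,"dz": 1.5,"hand": 1},{"ax": 0,"ay": 0,"az": 0,"dx": 0,"dy": 0,"dz": 1.6,"hand": 1},{"ax": 0,"ay": 0,"az": 0,"dx": 0,"dy": 0,"dz": 1.6,"hand": 1},{"ax": 0,"ay": 0,"az": 0,"dx": 0,"dy": 0,"dz": 1.6,"hand": 1}])

```text
clock: 16.9
eef_pos: [538.1, -12.0, 170.1]
tool_rot: [3.142, 0.0, -3.059]
force: [-0.1, -0.5, -2.7]
width: 23.2
gripper_force: 58.8
```

```bash
cat > f.py <<'E'
from h import *
F=[]
for i in range(6): F.append(read_state()['force']); get_image('top')
print(np.mean(F,0).round(2),np.std(F,0).round(2)); go(538,-11.5,160,184.5)
E
python3 f.py
```

```text
[-0.01  0.2  -1.85] [0.41 0.37 0.8 ]
d cm [0.01 0.05 1.02] a [0.    0.    0.004] pos [538.1 -12.  170.2] rot [ 1.8000e+02  1.0000e-02 -1.7529e+02] F [ 0.4 -0.3 -1.9] w 23.6 t 17.2
```

Emit:
send_rows(series=[{"ax": 0,"ay": 0,"az": 0,"dx": 0,"dy": 0,"dz": 0.15,"hand": 1},{"ax": 0,"ay": 0,"az": 0,"dx": 0,"dy": 0,"dz": 0.3,"hand": 1},{"ax": 0,"ay": 0,"az": 0,"dx": 0,"dy": 0,"dz": 0.45,"hand": 1},{"ax": 0,"ay": 0,"az": 0,"dx": 0,"dy": 0,"dz": 0.6,"hand": 1},{"ax": 0,"ay": 0,"az": 0,"dx": 0,"dy": 0,"dz": 0.75,"hand": 1},{"ax": 0,"ay": 0,"az": 0,"dx": 0,"dy": 0,"dz": 0.9,"hand": 1},{"ax": 0,"ay": 0,"az": 0,"dx": 0,"dy": 0,"dz": 1,"hand": 1},{"ax": 0,"ay": 0,"az": 0,"dx": 0,"dy": 0,"dz": 1,"hand": 1},{"ax": 0,"ay": 0,"az": 0,"dx": 0,"dy": 0,"dz": 1,"hand": 1}])

```text
clock: 18.1
eef_pos: [538.2, -12.0, 160.2]
tool_rot: [-3.142, 0.0, -3.059]
force: [0.4, 0.2, 1.1]
width: 23.2
gripper_force: 58.9
```

```bash
sed -i 's/range(6)/range(20)/' f.py; python3 f.py; python3 -c "
from h import *
W=snap('wrist');S=snap('scene')
a=cv2.resize(S['pixels'][200:280,240:320,::-1],(400,400),interpolation=cv2.INTER_CUBIC);b=cv2.resize(W['pixels'][60:270,180:380,::-1],(400,400))
cv2.imwrite('pics/c5.png',np.hstack([a,b]))
print(proj(S,[538,-11.5,60]),proj(W,[538,-11.5,60]))"
```

```text
[ 0.23 -0.18  1.11] [0.56 0.47 0.53]
d cm [0.01 0.05 0.01] a [0.    0.    0.004] pos [538.1 -12.  160.1] rot [ 1.8000e+02  1.0000e-02 -1.7529e+02] F [0.6 0.1 1.1] w 23.9 t 19.1
[275.30302484 251.92385725] [280.5739355  206.83200134]
```

View pics/c5.png

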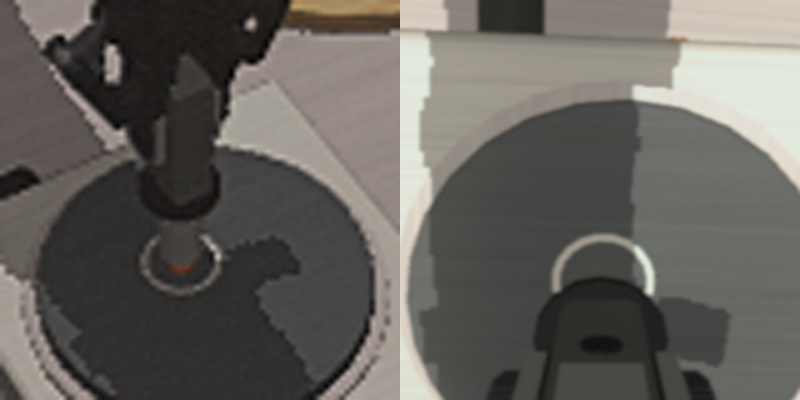

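The scene crop shows the foot at (180,268), inside the ring centred at (181,264), with the probe upright. The force rise of about 2.7 to 3 N and the 8 mm of travel both mean the foot is about half way in. I'm handing in.

```bash
python3 -c "
from h import *
print(finish_job())"
```

```text
the job is handed in; nothing more can be done
None
```

I handed the job in at about 19 s: the kettle stands upright on the small board, and the arm is holding the probe upright with its foot inside the ring mark, pressed about half way in (about 8 to 9 mm, from travel and force). I never moved the cutter or the shaker.

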